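# Open the serving jug whose thread hand is unknown

## Robot

A 6-joint arm with a two-finger parallel gripper is mounted at the origin on the work surface. World frame = base frame: x ahead of the robot, y to its left, z up, the work surface at z = 0. Lengths are in m, angles in rad, forces in N, time in s.
With the tool pointing down it reaches from about 0.35 to 0.85 m from the base axis. Payload 8.1 kg.
Tool frame: the origin (TCP) lies between the finger pads; the fingertips stand 11 mm ahead of it and the grasp point (between the pads) lies 8 mm behind it; y points along the fingers, x is the direction in which the jaws open and shut, and the axes are right-handed (so a half turn about y gives the same grasp; the last joint's range is limited). The gripper opens to 93 mm and grips with 3 to 60 N. Pads are 15 mm wide; open, the fingers measure 128 mm over their backs; the gripper's body (75 mm by 188 mm) begins 65 mm behind the grasp point.
Start: joints at [-1.377, 0.13, 1.488, -0, 1.523, -0.085], TCP at [0.165, -0.577, 0.23] pointing down, gripper open.
Joint ranges: [-2.96, 2.96], [-0.89, 2.26], [0.02, 2.5], [-1.34, 4.48], [0, 2.73], [-2.66, 2.66]. Speed limits (rad/s): [2.39, 2.39, 2.79, 3.14, 3.14, 3.14].

## Interface

Orientations are given as a rotation vector (axis times angle).
In Python, from plant import readout, optics, robot gives the robot as it stands.
- The arm moves only by the shell command python3 -m creep 'ROWS' [FORCE]. ROWS is JSON, a list that holds one entry, the list of rows, each a list of 7 numbers: the closure, from 0 (fully open) to 1 (shut), then the shift along the tool's x, y, z in cm, then the turn, a rotation vector about the tool's x, y, z in degrees. In form: [[[grip, x, y, z, wx, wy, wz], ...]]. A call has exactly 8 rows; each row shifts and turns the pose as measured when the row begins, along the tool's axes as they then stand; what a row does not reach is not made up. A row lasts 1/10 s, in which the tool goes at most 50 mm and 8.59 degrees, less where a joint would pass 70% of its speed; a pose out of reach is approached as far as the arm can. A call is refused whole if a number of a shift passes 5 or a number of a turn 8.59, either way. A call with a gripper value outside its range is refused whole. The fingers move at their own pace and stop on an object; FORCE is the grip in N (left out, the last holds). Time passes only in rows, so rows that do not move let the fingers close, or fill a call up. It gives the time, the measured TCP pose, the force and the opening at its end, in the units of the state.
- readout.read_state(): the state, without advancing time (a new reading comes with each control period).
- optics.read_camera(name): name is "side" or "top" or "wrist"; returns a dict with "frame" (420x560x3 uint8, red, green, blue), "depth" (420x560 float32, m along the optical axis (not along the pixel's ray), 0 where there is no reading), "intrinsics" (3x3 intrinsics, pixels), "R" (3x3) and "t" (3): a world point X has camera coordinates R X + t. Camera axes: x right, y down, z forward; pixel columns grow to the right and rows downward; lengths in m; the calibration is good to about 2 mm. A picture is of the moment at which its call begins.
- robot.close_job(): hands the job in, once; it reports no verdict.
The state is a dict: "t": time; "q": joint angles; "dq": joint speeds; "joint_torque": joint torques, N m; "tool_pos": TCP position; "orientation": TCP orientation; "force": force on the tool from outside, world axes, zero at the start; "wrist_torque": the same for the moment, N m; "opening": finger opening in m.
Only numpy, scipy, OpenCV 4.12 (cv2) and the standard library are available. Lean on these libraries where they do the work, as an engineer would, in place of code of your own. Each camera call takes 0.05 s, during which the arm holds its last target. There are 200 camera calls.

## Task

Unscrew the black stopper from the steel serving jug: nobody knows whether its quick thread is right- or left-handed, so try turning it both ways until you find the way it comes loose. Then lift it straight off and finish with the gripper still holding it, upright and still, at least 6 cm above where it sat. Leave the crockery round the jug where it stands.

Things in the scene. Friction and masses are not known exactly. Their poses are not given: they have to be found in the camera images.
- cap_center (a point): Black stopper (70 to 150 g, loose): a round upright ribbed knob 46 mm in diameter, 46 mm tall, on a skirt 54 mm in diameter, 6 mm thick, set inside the jug's neck rim with 3 mm play. The point is on the axis, 20 mm below the knob's top; z up. The knob stands free of skirt and rim from 26 mm below the point upwards.
- cap_base (a point): Centre of the skirt's underside, 32 mm below cap_center. From here a stem with a crossbar reaches 16 mm down, hooked under the mouth plate: locked, it lifts 2 mm at most. Right way turned: free at 55 to 67 deg, hard stop at 78 to 92, still free. Wrong way: hard stop at 8 to 25 deg. Almost no friction. The right way, clockwise or not, varies by start, unseen. It does not rise as it turns.
- jug_mouth (a point): Steel serving jug on a round black foot fixed to the table: it cannot move or turn. Straight body 124 mm in diameter, flat top, neck ring 72 mm. The point is the centre of the mouth plate that the stopper sits on, 150 mm above the table; the neck rim is 6 mm higher. x points to the black handle (reaching 107 mm from the axis, up to 127 mm high), -x to the spout, z up.
- mug: White mug with one handle, 80 mm in diameter, 90 mm tall, standing beside the jug; leave it. Origin: centre of its underside.
- bowl: Blue bowl, 110 mm in diameter, 50 mm tall, beside the jug; leave it. Origin: centre of its underside.
- beaker: Brown cup without handle, 72 mm in diameter, 80 mm tall, beside the jug; leave it. Origin: centre of its underside.
There are look-alikes about, which are no part of the job. Of the things shaped like the part that bears jug_mouth, the bare steel one is meant. Of the things shaped like the part that bears cap_center, the black one is meant.

How it is judged:
At the end, for the whole second after the job is handed in: The fingers grip the stopper (over 2 N), its centre more than 50 mm above where it sat, upright within 20 degrees, not touching the jug, and still (under 0.05 m/s) (z of cap_center in the frame of jug_mouth above 0.082 m and contact force between the fingers and cap above 2 N and contact force between cap and jug below 0.1 N and angle between cap_center's own z axis and vertical below 0.35 rad and linear speed of cap below 0.05 m/s); the arm keeps its last pose, push and grip.
It fails at once if crockery beside the jug is moved over 3 cm or tipped (distance of any of mug, bowl, beaker from where it was at the start of the episode above 0.03 m or angle between any of mug, bowl, beaker's own z axis and vertical above 0.4 rad).
It also fails if it takes over 42 s, if anything falls off the work surface, if the arm or the gripper's body presses on something with over 40 N, if the wrist force passes 120 N, or if a joint passes its speed limit or range.

## Working session

There is one attempt and no reset: what is moved stays moved. The work goes in short steps, Python scripts to look and compute and a shell command to move; the robot and the scene stay as the last step left them, time stands still between calls to the robot, and variables do not carry over. Pictures are saved under pics/ and viewed, about 8 in all and at most 12, crops included, and the job is handed in when it is done.

```bash
mkdir -p pics; python3 - <<'E'
from plant import readout, optics
import cv2, numpy as np
s=readout.read_state(); print({k:np.round(v,3).tolist() for k,v in s.items()})
ims=[]
for n in("top","side"):
    c=optics.read_camera(n); np.savez(f"{n}.npz",**c); cv2.imwrite(f"pics/{n}0.png",c["frame"][...,::-1])
    print(n,c["intrinsics"].tolist(),np.round(-c["R"].T@c["t"],3))
E
```

```text
{'t': 0.0, 'q': [-1.377, 0.131, 1.489, 0.0, 1.523, -0.085], 'dq': [-0.0, -0.001, -0.0, -0.002, 0.0, -0.001], 'joint_torque': [-0.002, -55.984, -49.176, 0.077, 0.035, -0.0], 'tool_pos': [0.165, -0.576, 0.229], 'orientation': [-1.327, 1.002, -1.0], 'force': [-0.927, -0.965, -0.757], 'wrist_torque': [-0.014, 0.007, -0.028], 'opening': 0.093}
top [[420.93357250737677, 0.0, 282.79132173663527], [0.0, 420.93357250737677, 210.8016984214705], [0.0, 0.0, 1.0]] [0.339 0.041 1.06 ]
side [[450.09100199518696, 0.0, 285.4507989738706], [0.0, 450.09100199518696, 215.71266284090623], [0.0, 0.0, 1.0]] [ 0.351 -0.664  0.596]
```

View pics/top0.png

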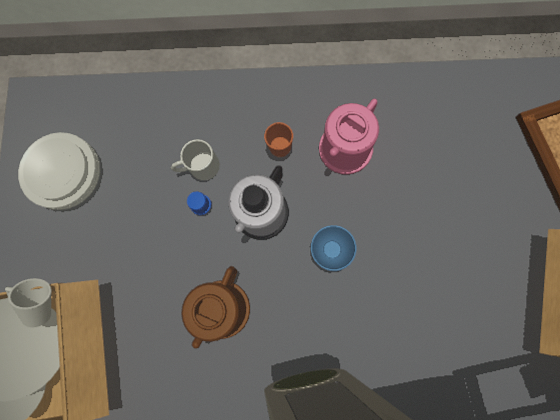

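View pics/side0.png

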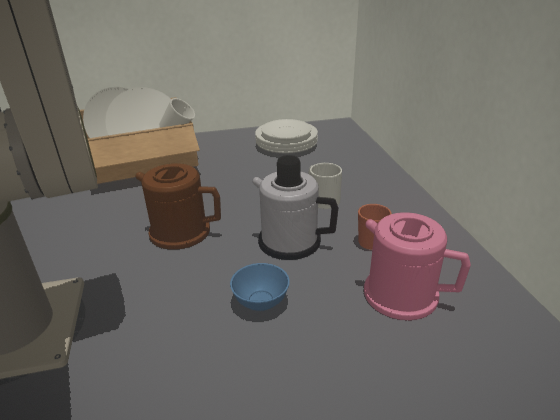

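```bash
cat > h.py <<'E'
import numpy as np, cv2
from scipy.spatial.transform import Rotation as Ro
def ray(c,u,v,z):
    C=-c["R"].T@c["t"]; d=c["R"].T@np.linalg.inv(c["intrinsics"])@np.array([u,v,1.]); return C+d*(z-C[2])/d[2]
def pts(c):
    d=c["depth"]; v,u=np.indices(d.shape); P=np.stack([u,v,np.ones_like(u)],-1)@np.linalg.inv(c["intrinsics"]).T*d[...,None]
    return (P-c["t"])@c["R"]
def go(s,xyz,yaw=None):
    "shift in tool axes cm"
    R=Ro.from_rotvec(s["orientation"]); 
    return np.round(R.inv().apply(np.array(xyz)-s["tool_pos"])*100,2)
E
python3 - <<'E'
from h import *
from plant import readout
s=readout.read_state(); print(np.round(Ro.from_rotvec(s["orientation"]).as_matrix(),3))
for n,(u,v) in dict(top=(255,198),side=(289,165)).items():
    c=np.load(n+".npz"); W=pts(c)
    hsv=c["frame"].max(-1); m=(hsv<45).astype(np.uint8)
    y,x=np.indices(m.shape); m&=((abs(x-u)<18)&(abs(y-v)<20)).astype(np.uint8)
    m&=((W[...,2]>.165)&(W[...,2]<.25)).astype(np.uint8)
    k=W[m>0]; t=k[k[:,2]>np.percentile(k[:,2],95)-.006]
    print(n,m.sum(),"top z",np.percentile(k[:,2],[5,50,95]),"centre",(t.min(0)+t.max(0))/2,t.mean(0),np.ptp(t,0), y[m>0].min(),y[m>0].max(),x[m>0].min(),x[m>0].max())
    if n=="top":
        print("ray",ray(c,u,v,.202))
        for nm,uv,z in[("mug",(200,160),.09),("beaker",(279,137),.08),("bowl",(333,249),.05),("handle",(277,174),.12),("brown",(213,310),.15)]: print(nm,ray(c,*uv,z).round(3), W[uv[1],uv[0]].round(3))
E
```

```text
[[ 0.275 -0.     0.961]
 [-0.961  0.002  0.275]
 [-0.002 -1.     0.   ]]
top 61 top z [0.16652714 0.18266065 0.1977503 ] centre [0.5290123 0.1376882 0.197414 ] [0.52441527 0.13442866 0.19697894] [0.0208419  0.03966171 0.01089867] 194 208 243 264
ray [0.53465691 0.13237344 0.202     ]
mug [0.658 0.278 0.09 ] [0.686 0.298 0.006]
beaker [0.714 0.085 0.08 ] [0.742 0.089 0.007]
bowl [ 0.439 -0.038  0.05 ] [ 0.444 -0.041  0.006]
handle [0.609 0.09  0.12 ] [0.61  0.09  0.118]
brown [0.305 0.228 0.15 ] [0.304 0.235 0.119]
side 377 top z [0.16683376 0.18418296 0.20107772] centre [0.53930503 0.12706018 0.19942586] [0.53706612 0.12087222 0.19903828] [0.04023299 0.02765915 0.00842799] 162 182 277 299
```

```bash
python3 -m creep '[[[0,0,-4,2,0,-2,0],[0,0,-2,4.7,0,-4.7,0],[0,0,0,4.8,0,-4.8,0],[0,0,0,4.8,0,-4.8,0],[0,0,0,4.8,0,-4.8,0],[0,0,0,4.8,0,-4.8,0],[0,0,0,4.8,0,-4.8,0],[0,0,0,4.8,0,-4.8,0]]]' 20; python3 - <<'E'
from h import *
from plant import readout
s=readout.read_state(); print(s["q"],Ro.from_rotvec(s["orientation"]).as_matrix().round(3),go(s,[.535,.131,.25]))
E
```

```text
t: 0.9
tool_pos: [0.4667, -0.3889, 0.2857]
orientation: [-1.501, 0.523, -0.512]
force: [1.0, -0.1, 0.9]
opening: 0.093
[-0.78123178  0.14319703  1.37289062  0.00340968  1.63469978 -0.11934022] [[ 0.789 -0.004  0.614]
 [-0.614  0.009  0.789]
 [-0.009 -1.     0.004]] [-26.53   4.01  45.2 ]
```

```bash
python3 -m creep '[[[0,-0.6,0,4.8,0,-5,0],[0,-0.6,0,4.8,0,-5,0],[0,-0.6,0,4.8,0,-5,0],[0,-0.6,0,4.8,0,-5,0],[0,-0.6,0,4.8,0,-5,0],[0,-0.6,0,4.8,0,-5,0],[0,-0.6,0,4.8,0,-5,0],[0,-0.6,0,4.8,0,-5,0]]]'; python3 - <<'E'
from h import *
from plant import readout
s=readout.read_state(); print(s["q"],Ro.from_rotvec(s["orientation"]).as_matrix().round(3),go(s,[.535,.131,.25]))
E
```

```text
t: 1.7
tool_pos: [0.5511, -0.0069, 0.2832]
orientation: [-1.557, -0.044, 0.061]
force: [1.1, 0.6, 0.1]
opening: 0.093
[-0.11317359 -0.00691912  1.53449309  0.01149264  1.6266016  -0.17959689] [[ 0.998 -0.011 -0.067]
 [ 0.067  0.013  0.998]
 [-0.01  -1.     0.014]] [-0.65  3.51 13.82]
```

```bash
python3 -m creep '[[[0,-0.1,0,4.5,0,-5,0],[0,-0.2,0,4.5,0,-5,0],[0,-0.3,0.5,4,0,-4,0],[0,0,0,0,0,0,0],[0,0,0,0,0,0,0],[0,0,0,0,0,0,0],[0,0,0,0,0,0,0],[0,0,0,0,0,0,0]]]'; python3 - <<'E'
from h import *
from plant import readout,optics
s=readout.read_state(); print(s["q"],Ro.from_rotvec(s["orientation"]).as_matrix().round(3),go(s,[.535,.131,.25]))
c=optics.read_camera("wrist"); np.savez("w.npz",**c); cv2.imwrite("pics/w1.png",c["frame"][...,::-1]); print(-c["R"].T@c["t"])
E
```

```text
t: 2.5
tool_pos: [0.5216, 0.1292, 0.2774]
orientation: [-1.54, -0.247, 0.268]
force: [0.9, -0.2, -0.8]
opening: 0.093
[ 0.13677261 -0.04267856  1.5801627   0.01541773  1.61800993 -0.19102771] [[ 0.946 -0.016 -0.322]
 [ 0.323  0.013  0.946]
 [-0.011 -1.     0.018]] [ 1.36  2.72 -0.31]
[0.49758891 0.20420812 0.43510443]
```

View pics/w1.png

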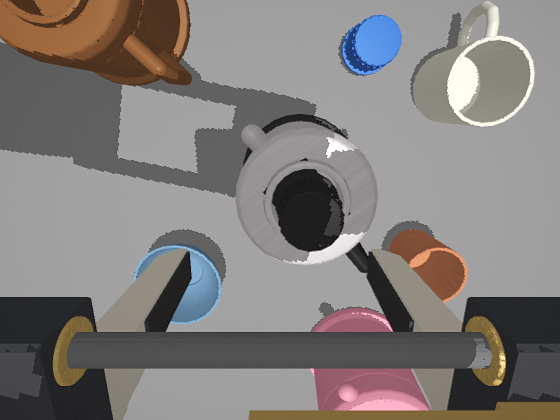

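```bash
python3 - <<'E'
from h import *
from plant import readout
s=readout.read_state()
c=np.load("w.npz"); W=pts(c); dark=c["frame"].max(-1)<60
m=dark&(W[...,2]>.193)&(W[...,2]<.212); m[:150]=0;m[270:]=0;m[:,:240]=0;m[:,370:]=0
v,u=np.nonzero(m); (cx,cy),r=cv2.minEnclosingCircle(np.c_[u,v].astype(np.float32)); print("knob",m.sum(),cx,cy,r,W[m].mean(0),np.median(W[m],0), ray(c,cx,cy,.202), "r mm",r*(.435-.202)/c["intrinsics"][0,0])
j=(W[...,2]>.144)&(W[...,2]<.162); j[:100]=0;j[290:]=0;j[:,:220]=0;j[:,390:]=0
v,u=np.nonzero(j); (cx,cy),r=cv2.minEnclosingCircle(np.c_[u,v].astype(np.float32)); print("jug",j.sum(),cx,cy,r,ray(c,cx,cy,.15),"r",r*(.435-.15)/c["intrinsics"][0,0])
E
```

```text
knob 2873 310.7058410644531 218.05624389648438 32.98799133300781 [0.53908776 0.13840754 0.20269082] [0.53888751 0.13828638 0.20309286] [0.54095394 0.13924536 0.202     ] r mm 0.02208880479625425
jug 11535 299.20269775390625 186.27297973632812 81.06034851074219 [0.53182289 0.14787568 0.15      ] r 0.066391694175497
```

```bash
python3 - <<'E'
from h import *
from plant import readout
s=readout.read_state()
for n,b in dict(top=(225,285,170,220),side=(265,312,145,190)).items():
    c=np.load(n+".npz"); f=c["frame"][b[2]:b[3],b[0]:b[1]]
    m=(f.max(-1)<55).astype(np.uint8); k,l,st,ce=cv2.connectedComponentsWithStats(m)
    i=1+np.argmax(st[1:,4]); print(n,st[i]+np.array([b[0],b[2],0,0,0]),ce[i]+[b[0],b[2]])
    cv2.imwrite(f"pics/{n}_c.png",cv2.resize(f[...,::-1],None,fx=6,fy=6))
    C=-c["R"].T@c["t"];print(C, "cam dir to (.54,.138,.202):",(lambda p:(p[:2]/p[2]))(c["intrinsics"]@(c["R"]@np.array([.54,.138,.202])+c["t"])))
a=cv2.imread("pics/top_c.png");b=cv2.imread("pics/side_c.png");H=max(a.shape[0],b.shape[0])
cv2.imwrite("pics/cc.png",np.hstack([cv2.copyMakeBorder(x,0,H-x.shape[0],0,0,0) for x in(a,b)]))
E
```

```text
top [243 186  25  27 274] [254.89416058 201.0620438 ]
[0.33944248 0.04117015 1.05956947] cam dir to (.54,.138,.202): [252.31601053 195.58482751]
side [275 155  27  32 681] [288.1174743 171.2349486]
[ 0.3512219  -0.66402276  0.59643581] cam dir to (.54,.138,.202): [287.28028441 160.4081461 ]
```

View pics/cc.png

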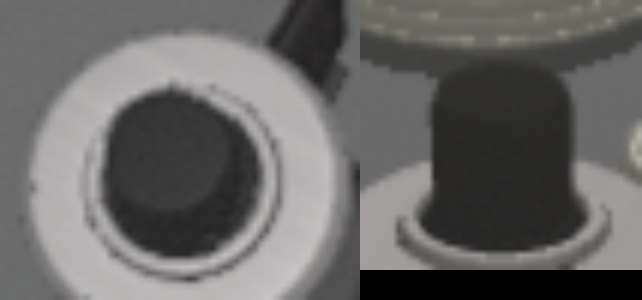

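```bash
python3 -m creep '[[[0,2.1,0,0.2,-1,0,-0.6],[0,0,1.5,0,0,0,0],[0,0,2.5,0,0,0,0],[0,0,0,0,0,0,0],[0,0,0,0,0,0,0],[0,0,0,0,0,0,0],[0,0,0,0,0,0,0],[0,0,0,0,0,0,0]]]'; python3 - <<'E'
from h import *
from plant import readout,optics
s=readout.read_state(); print(s["q"],s["wrist_torque"],Ro.from_rotvec(s["orientation"]).as_matrix().round(3),go(s,[.541,.138,.173]))
E
```

```text
t: 3.35
tool_pos: [0.5413, 0.1334, 0.2366]
orientation: [-1.556, -0.252, 0.253]
force: [0.5, 0.3, -0.1]
opening: 0.0933
[ 1.49710032e-01  1.31134966e-02  1.59852025e+00  1.61774310e-05
  1.53027962e+00 -1.72013120e-01] [-0.04515351 -0.07021946 -0.04597213] [[ 0.949 -0.    -0.316]
 [ 0.316 -0.     0.949]
 [-0.    -1.     0.   ]] [0.12 6.36 0.44]
```

```bash
python3 -m creep '[[[0,0.1,1,0.4,0,0,0],[0,0,2,0,0,0,0],[0,0,2,0,0,0,0],[0,0,1.2,0,0,0,0],[0,0,0,0,0,0,0],[0,0,0,0,0,0,0],[0,0,0,0,0,0,0],[0,0,0,0,0,0,0]]]'; python3 - <<'E'
from h import *
from plant import readout,optics
s=readout.read_state(); print(s["q"],s["wrist_torque"],go(s,[.541,.138,.173]))
c=optics.read_camera("wrist"); cv2.imwrite("pics/w2.png",c["frame"][...,::-1])
E
```

```text
t: 4.15
tool_pos: [0.5429, 0.1395, 0.1751]
orientation: [-1.555, -0.258, 0.248]
force: [-0.6, -0.2, -0.1]
opening: 0.0928
[ 1.59655215e-01  4.97083331e-02  1.67396657e+00  5.18204635e-04
  1.41163021e+00 -1.62752431e-01] [-0.05003485 -0.11659794 -0.02336721] [-0.23  0.21 -0.08]
```

View pics/w2.png

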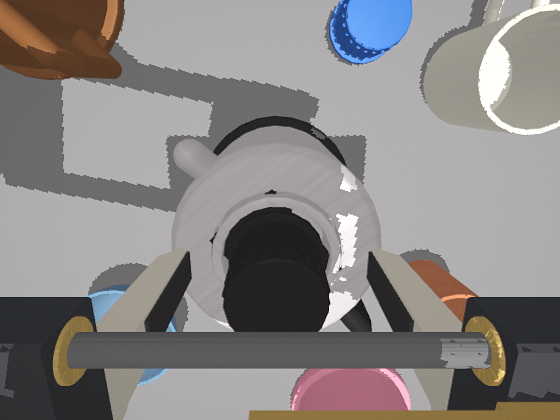

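```bash
python3 -m creep '[[[1,-0.1,0.1,0,0,0,0],[1,0,0,0,0,0,0],[1,0,0,0,0,0,0],[1,0,0,0,0,0,0],[1,0,0,0,0,0,0],[1,0,0,0,0,0,0],[1,0,0,0,0,0,0],[1,0,0,0,0,0,0]]]' 15; python3 - <<'E'
from h import *
from plant import readout,optics
s=readout.read_state(); print(s["wrist_torque"],Ro.from_rotvec(s["orientation"]).as_matrix().round(3))
E
```

```text
t: 5.0
tool_pos: [0.5429, 0.1392, 0.176]
orientation: [-1.555, -0.26, 0.246]
force: [-0.1, 0.2, 0.1]
opening: 0.0458
[-0.0521598  -0.01386905 -0.02758241] [[ 0.949  0.009 -0.317]
 [ 0.317  0.002  0.949]
 [ 0.009 -1.    -0.001]]
```

```bash
cat > st.py <<'E'
from h import *
from plant import readout
s=readout.read_state(); R=Ro.from_rotvec(s["orientation"]).as_matrix(); down=R.T@[0,0,-1]
print("tau",s["wrist_torque"].round(3) if hasattr(s["wrist_torque"],"round") else s["wrist_torque"],"yaw",np.degrees(np.arctan2(R[1,0],R[0,0])).round(1),"tilt fix deg",np.degrees([down[2],0,-down[0]]).round(1),"q6",round(s["q"][5],3),"f",np.round(s["force"],1),"to axis",go(s,[.541,.138,.175]))
E
python3 -m creep '[[[1,0,0,0,0,5,0],[1,0,0,0,0,5,0],[1,0,0,0,0,5,0],[1,0,0,0,0,5,0],[1,0,0,0,0,5,0],[1,0,0,0,0,5,0],[1,0,0,0,0,0,0],[1,0,0,0,0,0,0]]]'; python3 st.py
```

```text
t: 5.8
tool_pos: [0.5427, 0.1404, 0.1764]
orientation: [-1.56, 0.163, -0.176]
force: [0.2, 0.4, -0.2]
opening: 0.0458
tau [-0.121  0.028  0.238] yaw -12.4 tilt fix deg [-0.3  0.   0.5] q6 0.377 f [ 0.2  0.4 -0.2] to axis [-0.12  0.13 -0.28]
```

```bash
python3 -m creep '[[[1,0,0,0,0,-7,0],[1,0,0,0,0,-7,0],[1,0,0,0,0,-7,0],[1,0,0,0,0,-7,0],[1,0,0,0,0,-7,0],[1,0,0,0,0,-7,0],[1,0,0,0,0,-7,0],[1,0,0,0,0,0,0]]]'; python3 st.py
```

```text
t: 6.6
tool_pos: [0.5417, 0.1392, 0.1763]
orientation: [-1.503, -0.545, 0.535]
force: [-0.1, 0.5, 0.3]
opening: 0.0455
tau [ 0.021 -0.249  0.021] yaw 39.5 tilt fix deg [0.1 0.  0.3] q6 -0.531 f [-0.1  0.5  0.3] to axis [-0.13  0.13 -0.05]
```

```bash
python3 -m creep '[[[1,0,0,0,0,-7,0],[1,0,0,0,0,-7,0],[1,0,0,0,0,-7,0],[1,0,0,0,0,-7,0],[1,0,0,0,0,-7,0],[1,0,0,0,0,-7,0],[1,0,0,0,0,0,0],[1,0,0,0,0,0,0]]]'; python3 st.py
```

```text
t: 7.4
tool_pos: [0.5407, 0.1379, 0.1762]
orientation: [-1.276, -1.106, 1.101]
force: [-0.4, -0.2, 0.4]
opening: 0.0458
tau [ 0.119 -0.152  0.032] yaw 81.8 tilt fix deg [0.2 0.  0. ] q6 -1.269 f [-0.4 -0.2  0.4] to axis [ 0.01  0.12 -0.03]
```

```bash
python3 -m creep '[[[1,0,0,0,0,-7,0],[1,0,0,0,0,-7,0],[1,0,0,0,0,-4,0],[1,0,0,0,0,0,0],[1,0,0,0,0,0,0],[1,0,-0.5,0,0,0,0],[1,0,-0.5,0,0,0,0],[1,0,0,0,0,0,0]]]'; python3 st.py
```

```text
t: 8.2
tool_pos: [0.5392, 0.1369, 0.185]
orientation: [-1.134, -1.318, 1.321]
force: [0.1, 0.7, 0.8]
opening: 0.0456
tau [ 0.117 -0.208 -0.009] yaw 98.6 tilt fix deg [-0.1  0.  -0.1] q6 -1.564 f [0.1 0.7 0.8] to axis [ 0.09  1.   -0.19]
```

```bash
python3 -m creep '[[[1,0,-1,0,0,0,0],[1,0,-1.5,0,0,0,0],[1,0,-2,0,0,0,0],[1,0,-2,0,0,0,0],[1,0,-2,0,0,0,0],[1,0,-1,0,0,0,0],[1,0,0,0,0,0,0],[1,0,0,0,0,0,0]]]' 20; python3 st.py; python3 - <<'E'
from h import *
from plant import optics
f=[optics.read_camera(n)["frame"] for n in("wrist","side")]
cv2.imwrite("pics/l.png",cv2.resize(np.hstack(f)[...,::-1],(800,300)))
E
```

```text
t: 9.0
tool_pos: [0.5404, 0.1377, 0.2934]
orientation: [-1.14, -1.324, 1.315]
force: [0.1, -0.3, -0.6]
opening: 0.0458
tau [ 0.061 -0.162 -0.032] yaw 98.6 tilt fix deg [ 0.4  0.  -0. ] q6 -1.563 f [ 0.1 -0.3 -0.6] to axis [ 0.02 11.84  0.02]
```

View pics/l.png

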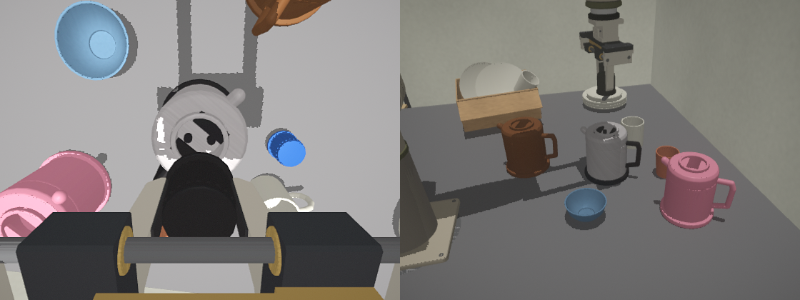

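The jug's mouth is bare, with its slot showing at about (203,133) in the wrist half. The black stopper is between the fingers at about (195,190), and the crockery is standing. I'll let it settle, check once more and hand in.

```bash
python3 -m creep '[[[1,0,0,0,0,0,0],[1,0,0,0,0,0,0],[1,0,0,0,0,0,0],[1,0,0,0,0,0,0],[1,0,0,0,0,0,0],[1,0,0,0,0,0,0],[1,0,0,0,0,0,0],[1,0,0,0,0,0,0]]]'; python3 st.py; python3 - <<'E'
from plant import readout, robot
s=readout.read_state(); print(s["opening"],abs(s["dq"]).max())
if s["opening"]>.043: print(robot.close_job())
E
```

```text
t: 9.9
tool_pos: [0.5385, 0.1374, 0.2884]
orientation: [-1.135, -1.318, 1.32]
force: [-0.6, 0.2, -1.0]
opening: 0.0456
tau [ 0.041 -0.214  0.025] yaw 98.6 tilt fix deg [-0.  0. -0.] q6 -1.563 f [-0.6  0.2 -1. ] to axis [ 0.03 11.34 -0.27]
0.04558140454175223 0.0009455337110829848
the job is handed in; nothing more can be done
None
```

The stopper is off the jug and was in the gripper when I handed the job in at t ≈ 9.9 s; no verdict was reported.

- **Finding the thread:** I turned it clockwise first and hit a hard stop within about 31°. The wrist torque rose to about 0.24 N m. I then turned it counter-clockwise about 111° of tool rotation from there. That was smooth and it came free, so I lifted it straight up.
- **Last checks:**
  - The tool was about 11 cm above where it gripped the stopper and upright within 0.1°.
  - The fingers were open 45.6 mm on the 46 mm knob, with a 20 N grip command.
  - Joint speeds were below 0.001 rad/s.
- **Last pictures:** these were taken just before the final settling step. They show the jug mouth empty, the stopper in the fingers and the mug, bowl and beaker still standing.
- **What I could not confirm:**
  - The measured height drifted by 5 mm, from 0.293 to 0.288 m, over the last settling step.
  - I did not see the second hard stop in the torque reading, so the lift itself was the proof that it had come free.
  - I did not measure how far the crockery may have moved, only that it looked undisturbed.

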